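# Reset the blue bin's opening stop and lock it again

## Robot

A 6-joint arm with a two-finger parallel gripper is mounted at the origin on the work surface. World frame = base frame: x ahead of the robot, y to its left, z up, the work surface at z = 0. Lengths are in m, angles in rad, forces in N, time in s.
With the tool pointing down it reaches from about 0.325 to 0.775 m from the base axis. Payload 5.5 kg.
Tool frame: the origin (TCP) lies between the finger pads; the fingertips stand 8 mm ahead of it and the grasp point (between the pads) lies 11 mm behind it (tcp_to_tips is the distance from the TCP to the fingertips, in m); z points along the fingers, y is the direction in which the jaws open and shut (so a half turn about z gives the same grasp; the last joint's range is limited). The gripper opens to 88 mm and grips with 3 to 60 N. Pads are 20 mm wide; open, the fingers measure 115 mm over their backs; the gripper's body (75 mm by 178 mm) begins 61 mm behind the grasp point.
Start: joints at [1.078, 0.091, 1.231, -0, 1.82, -0.057], TCP at [0.253, 0.544, 0.231] pointing down, gripper open.
Joint ranges: [-2.87, 2.87], [-0.86, 2.18], [0.17, 2.46], [-1.51, 4.65], [0.06, 2.69], [-2.65, 2.65]. Speed limits (rad/s): [2.57, 2.57, 3.01, 3.14, 3.14, 3.14].

## Interface

Orientations are given as a unit quaternion [w, x, y, z].
In Python, from bench import * gives the robot as it stands. Calls block until the motion is done:
- move_to(position, orientation): joint-space move of the TCP to a pose.
- move_l(position, speed=0.15, orientation=None): straight line of the TCP; orientation=None keeps the orientation; speed is the mean speed in m/s.
- movej(angles): joint-space move.
- gripper_open() and close(): open the fingers fully, or close them until they stop; the grip force is fixed at half the most.
- hold(seconds).
- inverse_kinematics(position, orientation): joint angles nearest the present ones, or None.
- state(): the state.
- get_image(name): name is "scene" or "top"; returns a dict with "frame" (420x560x3 uint8, blue, green, red), "depth" (420x560 float32, m along the optical axis (not along the pixel's ray), 0 where there is no reading), "camera_matrix" (3x3 intrinsics, pixels), "k1" (the pictures are not rectified: a ray, as slopes to the right and down, at radius r is drawn at 1 + k1 r^2 times it, then the intrinsics apply), "view" (4x4, takes a point from world to camera coordinates). Camera axes: x right, y up, looking along -z (the intrinsics and any distortion apply to the point x, -y, -z); pixel columns grow to the right and rows downward; lengths in m; the calibration is good to about 2 mm. A picture is of the moment at which its call begins.
A pose or a line that the arm cannot do raises IKError and nothing moves.
- job_done(): hands the job in, once; it reports no verdict.
The state is a dict: "time": time; "joint_pos": joint angles; "dq": joint speeds; "joint_torque": joint torques, N m; "ee_pos": TCP position; "ee_rot": TCP orientation; "ft_force": force on the tool from outside, world axes, zero at the start; "moment": the same for the moment, N m; "finger_gap": finger opening in m.
Only numpy, scipy, OpenCV 4.12 (cv2) and the standard library are available. Lean on these libraries where they do the work, as an engineer would, in place of code of your own. Each camera call takes 0.05 s, during which the arm holds its last target.

## Task

On top of the media rack, the tilt-out bin with the blue front and blue knob opens to the wrong width. Swing its jam nut's lever fully anticlockwise to loosen it, then turn the blue adjuster knob anticlockwise until the yellow end of its grip points at the red mark on the dial, and finally swing the lever fully back clockwise so the nut is tight again, with the knob still on the mark and your hand off it.

Things in the scene. Friction and masses are not known exactly. Their poses are not given: they have to be found in the camera images.
- blue_grip (a point): Centre of the blue knob's grip, on the vertical axis shared with the jam nut, 154 mm above the rack top. Upright bar 50 mm long, 13 thick, 36 tall (top 166 above the rack), on a 50 mm blue disc. Local x: along the bar to its yellow end; z up. On a fixed grey bin module 200x180x100 mm tall with blue front; a like green one stands beside it, in either order, and is not to be set.
- blue_knob (a joint): Angle of the blue knob (rad), anticlockwise from above positive, range -1.6 to 0.9. 0: the yellow end points at the red mark on the white dial; it starts 0.6 to 1.2 rad clockwise of it (negative). Stays where it is left; turning takes about 0.04 N m.
- blue_post (a point): On the axis of the upright black post ending the blue bin's jam-nut lever, 154 mm above the rack top, 85 mm from the knob's axis. Round post, diameter 14 mm, top 174 mm above the rack, on a flat steel lever (top 114 mm) from a brass hex nut under the knob. When tight it is opposite the red mark; it swings about the knob's axis. Local x: towards that axis; z up.
- blue_nut (a joint): Angle of the blue bin's jam nut and lever (rad), anticlockwise from above positive (loosening). 0: tight, against its stop; 0.85: fully loose, against its other stop. It starts tight (0 to 0.06). It stays where it is left; turning takes about 0.12 N m, that is 1.5 N at the post.

How it is judged:
On the way, in this order (a step that is already met when the one before it is completed fails the run):
1. the blue bin's jam nut is loosened (lever more than 0.6 rad anticlockwise) while the knob is still off the mark (value of joint blue_nut above 0.6 rad and value of joint blue_knob below -0.4 rad), for 0.1 s.
2. with the nut still loose, the knob is on the mark within 0.2 rad and still (value of joint blue_nut above 0.4 rad and value of joint blue_knob between -0.2 and 0.2 rad and velocity of joint blue_knob between -0.1 and 0.1 rad/s), for 0.2 s.
At the end, for the whole second after the job is handed in: The blue bin's jam nut is tight again (lever within 0.17 rad of its tight stop), the blue knob's yellow end points at the red mark within 0.2 rad, and both are at rest (value of joint blue_nut below 0.17 rad and value of joint blue_knob between -0.2 and 0.2 rad and velocity of joint blue_nut between -0.05 and 0.05 rad/s and velocity of joint blue_knob between -0.05 and 0.05 rad/s); the robot touches nothing.
It also fails if it takes over 64 s, if anything falls off the work surface, if the arm or the gripper's body presses on something with over 40 N, if the wrist force passes 120 N, or if a joint passes its speed limit or range.

## Working session

There is one attempt and no reset: what is moved stays moved. The work goes in short steps, each a Python script; the robot and the scene stay as the last script left them, time stands still between calls to the robot, and variables do not carry over. Pictures are saved under pics/ and viewed, and the job is handed in when it is done.

```bash
mkdir -p pics; ls
python3 - <<'E'
from bench import *
import cv2,numpy as np
s=state();print(s)
for n in("scene","top"):
    d=get_image(n);cv2.imwrite(f"pics/{n}0.png",d["frame"]);np.savez(f"pics/{n}0.npz",**d)
    print(n,d["camera_matrix"],d["k1"],d["view"])
E
```

```text
pics
{'time': 0.0, 'joint_pos': array([ 1.07828435e+00,  9.18947530e-02,  1.23185177e+00, -3.24619184e-06,
        1.81977610e+00, -5.66776983e-02]), 'dq': array([-0.00114073,  0.0014738 , -0.00068167, -0.00101018, -0.00108461,
       -0.00046477]), 'joint_torque': array([-5.96625996e-04, -4.46444249e+01, -4.06446683e+01,  6.97868457e-02,
        2.93448055e-02, -1.22803367e-04]), 'ee_pos': array([0.25316587, 0.54368298, 0.22950462]), 'ee_rot': array([-2.60148151e-04,  2.16196780e-01,  9.76349334e-01, -9.29259403e-04]), 'ft_force': array([0.3969568 , 1.11042511, 0.59098727]), 'moment': array([ 0.00187053,  0.03849095, -0.00911018]), 'finger_gap': 0.0878681739740175}
scene [[487.10075699   0.         277.4621578 ]
 [  0.         487.10075699 202.59404506]
 [  0.           0.           1.        ]] 0.0067120319972391535 [[ 0.07552307  0.99689112  0.02245816 -0.00784086]
 [-0.54097193  0.02204265  0.84075174  0.14278276]
 [ 0.83764291 -0.07564538  0.54095484 -1.36074274]
 [ 0.          0.          0.          1.        ]]
top [[445.53680567   0.         282.90089853]
 [  0.         445.53680567 209.21004393]
 [  0.           0.           1.        ]] -0.1347007487030887 [[ 0.02457232 -0.9996365  -0.01109337 -0.04300359]
 [ 0.98470841  0.02228797  0.17277906 -0.55453244]
 [-0.172469   -0.01516932  0.98489813 -0.85118288]
 [ 0.          0.          0.          1.        ]]
```

View pics/scene0.png

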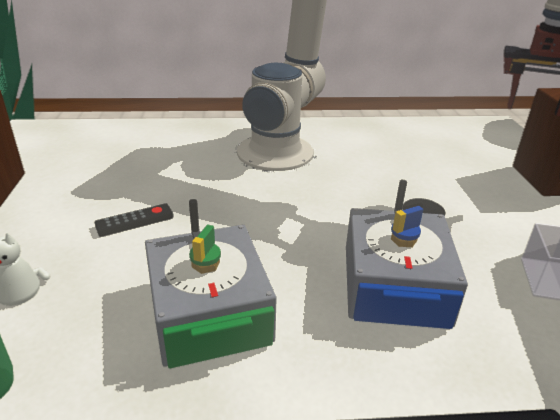

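View pics/top0.png

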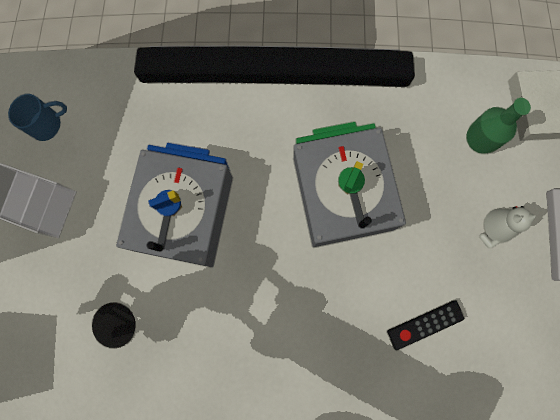

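The scene view shows the blue module on the right, with its knob at about (407,222) and post at about (402,190). In the top view the blue module is on the left, with its knob at about (165,203), yellow end at about (173,196), red mark at about (179,175) and post at about (156,246). I'll zoom in and triangulate.

```bash
cat > h.py <<'E'
import numpy as np,cv2
def ray(d,px):
    K=d["camera_matrix"];k=float(d["k1"])
    u=cv2.undistortPoints(np.array([[px]],float),K,np.array([k,0,0,0,0.]))[0,0]
    V=d["view"];R=V[:3,:3];t=V[:3,3]
    c=-R.T@t; v=R.T@np.array([u[0],-u[1],-1]); return c,v
def atz(d,px,z):
    c,v=ray(d,px); return c+v*(z-c[2])/v[2]
def dep(d,px):
    c,v=ray(d,px); return c+v*float(d["depth"][int(round(px[1])),int(round(px[0]))])
def tri(d1,p1,d2,p2):
    c1,v1=ray(d1,p1);c2,v2=ray(d2,p2)
    A=np.c_[v1,-v2];s=np.linalg.lstsq(A,c2-c1,rcond=None)[0]
    a=c1+v1*s[0];b=c2+v2*s[1];return (a+b)/2,np.linalg.norm(a-b)
def crop(f,x0,y0,w,h,name,s=6):
    cv2.imwrite(name,cv2.resize(f[y0:y0+h,x0:x0+w],None,fx=s,fy=s,interpolation=cv2.INTER_CUBIC))
E
python3 - <<'E'
from h import *
a=np.load("pics/scene0.npz");b=np.load("pics/top0.npz")
crop(a["frame"],340,170,130,100,"pics/sc.png");crop(b["frame"],110,140,130,130,"pics/tc.png",4.6)
E
```

```text
(no output)
```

View pics/sc.png

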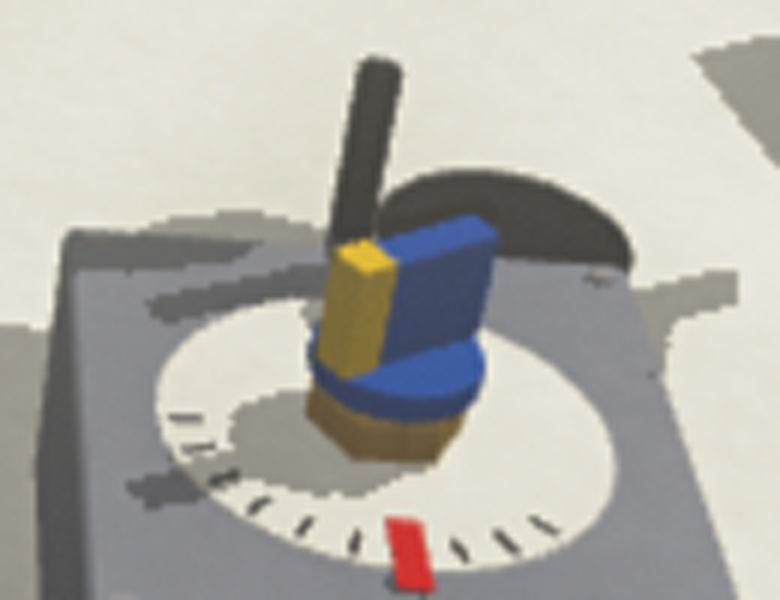

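View pics/tc.png

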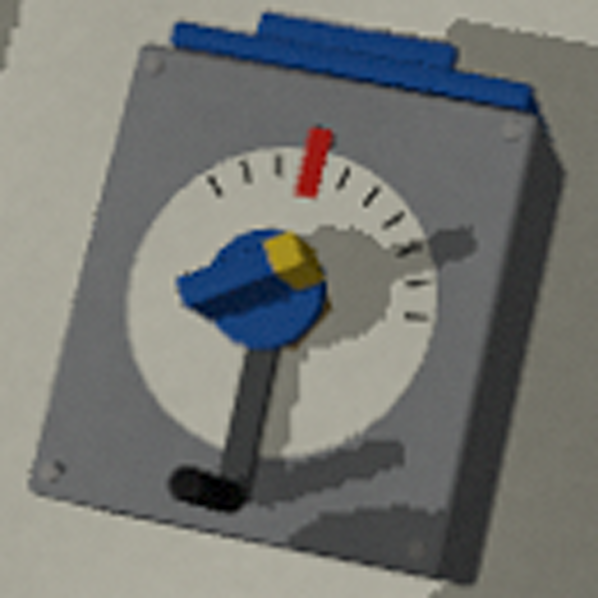

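```bash
cat > cloud.py <<'E'
from h import *
def cloud(d,x0,x1,y0,y1):
    ys,xs=np.mgrid[y0:y1,x0:x1];px=np.c_[xs.ravel(),ys.ravel()].astype(float)
    K=d["camera_matrix"];u=cv2.undistortPoints(px[:,None],K,np.array([float(d["k1"]),0,0,0,0.]))[:,0]
    z=d["depth"][y0:y1,x0:x1].ravel().astype(float);V=d["view"];R=V[:3,:3];t=V[:3,3]
    P=np.c_[u[:,0]*z,-u[:,1]*z,-z];W=(P-t)@R
    return W,d["frame"][y0:y1,x0:x1].reshape(-1,3).astype(int),z>0
E
python3 - <<'E'
from cloud import *
for n,bx in(("scene",(340,470,170,300)),("top",(110,240,140,270))):
    d=np.load(f"pics/{n}0.npz");W,c,ok=cloud(d,*bx)
    B,G,R=c.T
    def rep(l,m):
        m=m&ok
        if m.sum()<3: print(n,l,m.sum());return
        p=W[m];print(n,l,m.sum(),"mean",p.mean(0).round(4),"min",p.min(0).round(3),"max",p.max(0).round(3))
    z=W[:,2]
    print(n,"floor",np.median(z[ok&(z<.05)]) if (ok&(z<.05)).any() else None)
    red=(R>120)&(G<70)&(B<70); yel=(R>110)&(G>80)&(B<80)&(R>G)&(z>.12)
    rep("red",red);rep("yel",yel);rep("yeltop",yel&(z>.155))
    blue=(B>R+40); rep("bluetop",blue&(z>.16)); rep("bluedisc",blue&(z>.11)&(z<.14))
    rep("grip top",((blue)|yel)&(z>.161))
    dark=(c.max(1)<75)&(z>.12);rep("post",dark);rep("posttop",dark&(z>.168))
    white=(c.min(1)>150)&(z>.08)&(z<.12);rep("white",white)
    rep("module top",ok&(z>.085)&(z<.108))
    print(np.histogram(z[ok],np.arange(-.01,.2,.01)))
E
```

```text
scene floor -0.00017883831477151504
scene red 53 mean [0.6134 0.1749 0.1025] min [0.599 0.168 0.1  ] max [0.627 0.181 0.105]
scene yel 215 mean [0.5631 0.1667 0.1514] min [0.552 0.16  0.13 ] max [0.57  0.176 0.169]
scene yeltop 91 mean [0.5624 0.1669 0.1627] min [0.552 0.16  0.156] max [0.569 0.176 0.169]
scene bluetop 94 mean [0.5512 0.192  0.1656] min [0.539 0.174 0.163] max [0.562 0.209 0.168]
scene bluedisc 175 mean [0.5657 0.1905 0.1298] min [0.544 0.163 0.124] max [0.578 0.209 0.133]
scene grip top 152 mean [0.5551 0.1826 0.1654] min [0.539 0.16  0.161] max [0.568 0.209 0.169]
scene post 97 mean [0.4735 0.1965 0.1396] min [0.469 0.192 0.12 ] max [0.478 0.203 0.172]
scene posttop 2
scene white 1628 mean [0.5628 0.1911 0.1012] min [0.441 0.093 0.096] max [0.664 0.288 0.105]
scene module top 7899 mean [0.5899 0.1767 0.0981] min [0.441 0.081 0.085] max [0.684 0.288 0.108]
(array([3881, 2913,   43,   38,   49,   61,   84,  177,  242, 1430, 2671,
       4098,  119,  224,  218,  170,  164,  233,   32,    0]), array([-0.01,  0.  ,  0.01,  0.02,  0.03,  0.04,  0.05,  0.06,  0.07,
      
[... 642 characters left out ...]
1] max [0.564 0.21  0.169]
top post 245 mean [0.5064 0.1876 0.1504] min [0.459 0.16  0.121] max [0.564 0.204 0.176]
top posttop 51 mean [0.4659 0.1975 0.1727] min [0.46  0.191 0.169] max [0.472 0.204 0.176]
top white 1793 mean [0.5486 0.1914 0.1002] min [0.486 0.122 0.096] max [0.615 0.251 0.105]
top module top 8972 mean [0.5566 0.1796 0.0985] min [0.439 0.08  0.085] max [0.679 0.29  0.108]
(array([4380, 1730,   94,   81,   82,   93,  106,   89,  102,  792, 5343,
       3010,  217,  215,  104,   60,   63,  228,   52,    0]), array([-0.01,  0.  ,  0.01,  0.02,  0.03,  0.04,  0.05,  0.06,  0.07,
        0.08,  0.09,  0.1 ,  0.11,  0.12,  0.13,  0.14,  0.15,  0.16,
        0.17,  0.18,  0.19]))
```

```bash
cat > r.py <<'E'
from bench import *
from h import *
from scipy.spatial.transform import Rotation as Ro
AX=np.array([.551,.1846]);M=-0.157;L=.085
def q(a):
    y=np.array([np.cos(a),np.sin(a),0]);z=np.array([0,0,-1.]);R=np.c_[np.cross(y,z),y,z]
    x=Ro.from_matrix(R).as_quat();return np.array([x[3],x[0],x[1],x[2]])
def post(n): 
    th=np.pi+M+n;return AX+L*np.array([np.cos(th),np.sin(th)]),M+n+np.pi/2
def P(xy,z): return [float(xy[0]),float(xy[1]),z]
def show(l=""):
    s=state();e=np.array(s["ee_pos"]);d=e[:2]-AX
    print(l,"t%.2f"%s["time"],"ee",e.round(4),"r%.4f nut%.3f"%(np.hypot(*d),(np.arctan2(d[1],d[0])-np.pi-M+np.pi)%(2*np.pi)-np.pi),"F",np.round(s["ft_force"],1),"gap%.4f"%s["finger_gap"])
E
python3 - <<'E'
from r import *
for n in(0,.4,.82):
    p,a=post(n);print(p,a,np.round(inverse_kinematics(P(p,.143),q(a)),2),np.round(inverse_kinematics(P(p,.26),q(a)),2))
for k in(-1,-.5,0):
    print(k,np.round(inverse_kinematics(P(AX,.143),q(M+k+np.pi/2)),2))
p,a=post(0.02)
move_to(P(p,.25),q(a));show()
move_l(P(p,.143),.12);show("down")
close();show("closed")
E
```

```text
[0.46704543 0.19789024] 1.4137963267948965 [ 0.33 -0.16  1.63 -0.    1.67 -1.08] [ 0.33 -0.15  1.41 -0.    1.88 -1.08]
[0.46849726 0.16414768] 1.8137963267948967 [ 0.27 -0.19  1.66 -0.    1.67 -1.55] [ 0.27 -0.18  1.44 -0.    1.88 -1.55]
[0.48400731 0.13228385] 2.2337963267948964 [ 0.2  -0.17  1.64 -0.    1.67 -2.03] [ 0.2  -0.16  1.43 -0.    1.88 -2.03]
-1 [ 0.26  0.04  1.44 -0.    1.66 -0.15]
-0.5 [ 0.26  0.04  1.44 -0.    1.66 -0.65]
0 [ 0.26  0.04  1.44 -0.    1.66 -1.15]
 t1.61 ee [0.4666 0.1969 0.2499] r0.0853 nut0.013 F [-0.5  0.8  0. ] gap0.0877
down t2.65 ee [0.4672 0.1964 0.144 ] r0.0846 nut0.017 F [ 0.2 -0.2  0.2] gap0.0881
closed t3.78 ee [0.4667 0.1965 0.143 ] r0.0851 nut0.017 F [-0.3  1.8  0.4] gap0.0133
```

The post is gripped (gap about 13 mm) with little side force. Next I'll swing the lever loose.

Run:
```python
from r import *
for n in np.linspace(.02,.81,6)[1:]:
    p,a=post(n);move_l(P(p,.143),.06,q(a));show()
gripper_open();show("open")
p,a=post(.81);move_l(P(p,.25),.15);show()
for n in("scene","top"):
    d=get_image(n);cv2.imwrite(f"pics/{n}1.png",d["frame"]);np.savez(f"pics/{n}1.npz",**d)
```

```text
t4.16 ee [0.4661 0.1826 0.143 ] r0.0849 nut0.181 F [-0.3 -0.1  0.3] gap0.0135
 t4.53 ee [0.4676 0.1695 0.143 ] r0.0847 nut0.336 F [ 1.5  0.3 -0.6] gap0.0137
 t4.91 ee [0.4712 0.1568 0.143 ] r0.0846 nut0.492 F [ 4.6  1.5 -0.9] gap0.0136
 t5.28 ee [0.4767 0.1447 0.143 ] r0.0844 nut0.649 F [ 4.3  1.7 -3. ] gap0.0136
 t5.66 ee [0.484  0.1337 0.143 ] r0.0841 nut0.806 F [ 5.3  2.4 -2.6] gap0.0133
open t6.87 ee [0.4835 0.133  0.143 ] r0.0850 nut0.810 F [-0.6 -1.   0.2] gap0.0878
 t7.73 ee [0.4833 0.1329 0.2489] r0.0852 nut0.809 F [-0.6 -0.2 -0.6] gap0.0880
```

View pics/scene1.png

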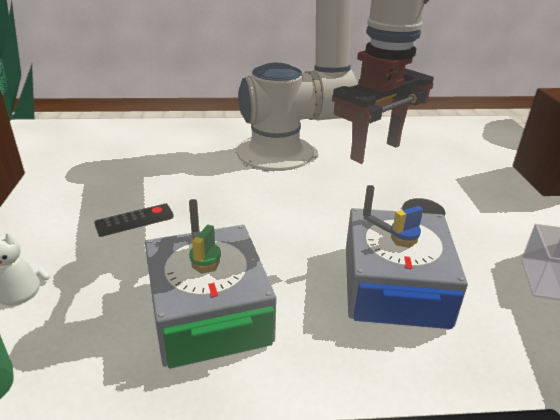

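View pics/top1.png

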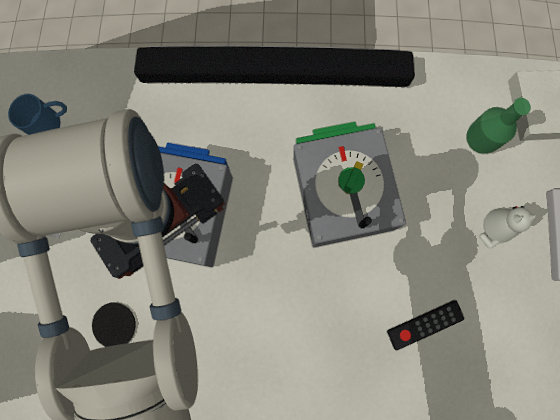

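Loosening worked: the post has moved to about (369,202) in the scene view, and the yellow end is still at about (400,221). Next, the knob.

Run:
```python
from r import *
k0=-.99
move_to(P(AX,.25),q(M+k0+np.pi/2));show()
move_l(P(AX,.145),.12);show("down")
close();show("closed");print(state()["moment"])
for k in np.linspace(k0,0,5)[1:]:
    move_to(P(AX,.145),q(M+k+np.pi/2));show()
hold(.3);show();print(state()["moment"])
gripper_open();show("open")
move_l(P(AX,.25),.15)
move_to(P([.42,-.05],.3),q(1.4));show()
for n in("scene","top"):
    d=get_image(n);cv2.imwrite(f"pics/{n}2.png",d["frame"]);np.savez(f"pics/{n}2.npz",**d)
crop(d["frame"],110,140,130,130,"pics/tc2.png",4.6)
```

```text
t9.47 ee [0.5509 0.1845 0.2499] r0.0001 nut0.828 F [1.1 0.1 0. ] gap0.0876
down t10.49 ee [0.5515 0.1847 0.1462] r0.0005 nut-2.722 F [0.2 0.1 0.3] gap0.0879
closed t11.62 ee [0.551  0.1846 0.145 ] r0.0000 nut-0.127 F [-0.8 -0.1 -0.2] gap0.0129
[-0.01517535  0.0134717   0.00486725]
 t11.97 ee [0.5512 0.1848 0.145 ] r0.0003 nut-2.301 F [ 2.8  0.6 -0.8] gap0.0126
 t12.32 ee [0.5514 0.185  0.145 ] r0.0006 nut-2.309 F [ 4.2  2.4 -1.8] gap0.0131
 t12.68 ee [0.5516 0.1852 0.145 ] r0.0008 nut-2.161 F [ 5.   2.8 -2.1] gap0.0127
 t13.03 ee [0.5516 0.1856 0.145 ] r0.0011 nut-2.006 F [ 5.1  5.1 -3.5] gap0.0128
 t13.32 ee [0.5516 0.1855 0.145 ] r0.0011 nut-2.017 F [ 6.   5.5 -2.5] gap0.0127
[ 0.82097157 -0.8979823   0.00905268]
open t14.54 ee [0.551  0.1846 0.145 ] r0.0000 nut2.754 F [ 0.4  1.4 -0.2] gap0.0878
 t16.45 ee [ 0.4203 -0.0495  0.2994] r0.2681 nut1.219 F [-0.3  0.5 -0.1] gap0.0877
```

View pics/scene2.png

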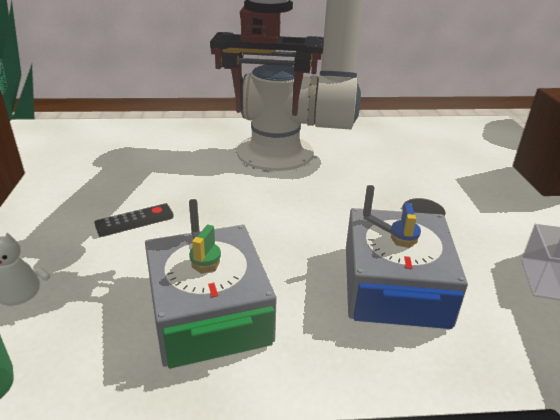

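View pics/tc2.png

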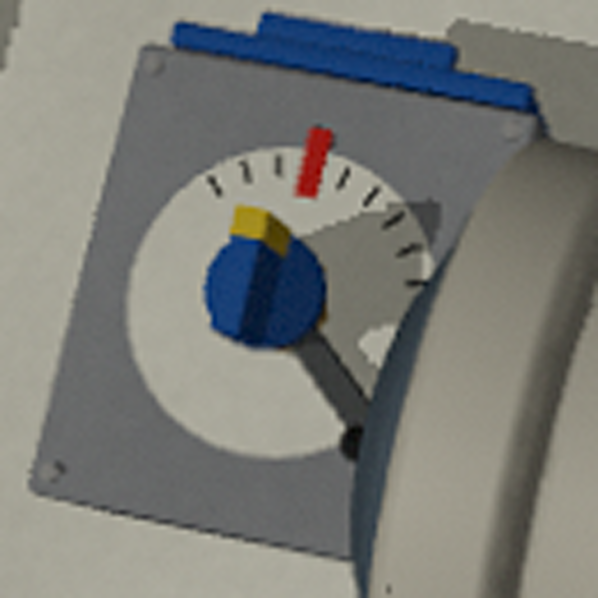

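The knob's yellow end now points at the mark (scene yellow about (410,225), red about (408,263)). In the crop the bar edge is parallel to the red mark. I'll check that numerically, then tighten.

```bash
cat > meas.py <<'E'
from cloud import *
def meas(tag):
  for n,bx in(("scene",(340,470,170,300)),("top",(110,240,140,270))):
    d=np.load(f"pics/{n}{tag}.npz");W,c,ok=cloud(d,*bx);B,G,R=c.T;z=W[:,2]
    y=ok&(R>110)&(G>80)&(B<80)&(R>G)&(z>.161)&(z<.172);b=ok&(B>R+40)&(z>.161)&(z<.172);g=y|b
    red=ok&(R>120)&(G<70)&(B<70)
    p=W[g][:,:2];m=W[y][:,:2].mean(0)-W[b][:,:2].mean(0)
    ax=W[red][:,:2].mean(0)-np.array([.551,.1846]);am=np.arctan2(ax[1],ax[0])
    v=np.linalg.svd(p-p.mean(0))[2][0];v=v*np.sign(v@m)
    print(n,g.sum(),"bar pca",np.arctan2(v[1],v[0]).round(3),"y-b",np.arctan2(m[1],m[0]).round(3),"mark",am.round(3))
E
python3 - <<'E'
from meas import *
meas(0);meas(2)
E
python3 - <<'E'
from r import *
p,a=post(.81)
move_to(P(p,.25),q(a))
move_l(P(p,.143),.12);close();show("closed")
for n in np.linspace(.81,.03,6)[1:]:
    p,a=post(n);move_l(P(p,.143),.06,q(a));show()
hold(.2);show()
gripper_open();show("open")
move_l(P(p,.25),.15)
move_to(P([.42,-.15],.3),q(1.4));show()
for n in("scene","top"):
    d=get_image(n);cv2.imwrite(f"pics/{n}3.png",d["frame"]);np.savez(f"pics/{n}3.npz",**d)
crop(d["frame"],110,140,130,130,"pics/tc3.png",4.6)
from meas import meas
meas(3)
E
```

```text
scene 152 bar pca -1.177 y-b -1.182 mark -0.154
top 190 bar pca -1.16 y-b -1.148 mark -0.161
scene 131 bar pca -0.19 y-b -0.182 mark -0.153
top 204 bar pca -0.151 y-b -0.144 mark -0.159
closed t19.54 ee [0.4835 0.133  0.143 ] r0.0850 nut0.810 F [-0.6 -0.2 -0. ] gap0.0133
 t19.91 ee [0.476  0.1441 0.143 ] r0.0852 nut0.652 F [-2.   0.6  0.8] gap0.0133
 t20.27 ee [0.4705 0.1561 0.143 ] r0.0854 nut0.498 F [-4.8 -0.   2.6] gap0.0136
 t20.64 ee [0.4668 0.1689 0.143 ] r0.0856 nut0.341 F [-6.4  0.8  3.3] gap0.0133
 t21.01 ee [0.4652 0.1823 0.143 ] r0.0858 nut0.184 F [-7.   1.2  2.6] gap0.0135
 t21.38 ee [0.4658 0.1958 0.143 ] r0.0860 nut0.026 F [-7.5  1.4  3.4] gap0.0134
 t21.57 ee [0.4657 0.1957 0.143 ] r0.0860 nut0.027 F [-7.4  2.1  3.4] gap0.0134
open t22.78 ee [0.4667 0.1954 0.143 ] r0.0850 nut0.030 F [ 0.9 -0.3  0.3] gap0.0877
 t24.98 ee [ 0.4202 -0.1493  0.2996] r0.3586 nut1.355 F [ 0.1  0.4 -0.4] gap0.0878
scene 133 bar pca -0.174 y-b -0.171 mark -0.154
top 207 bar pca -0.143 y-b -0.138 mark -0.16
```

View pics/scene3.png

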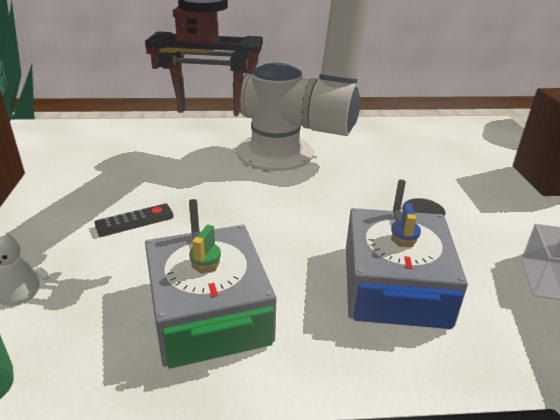

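View pics/tc3.png

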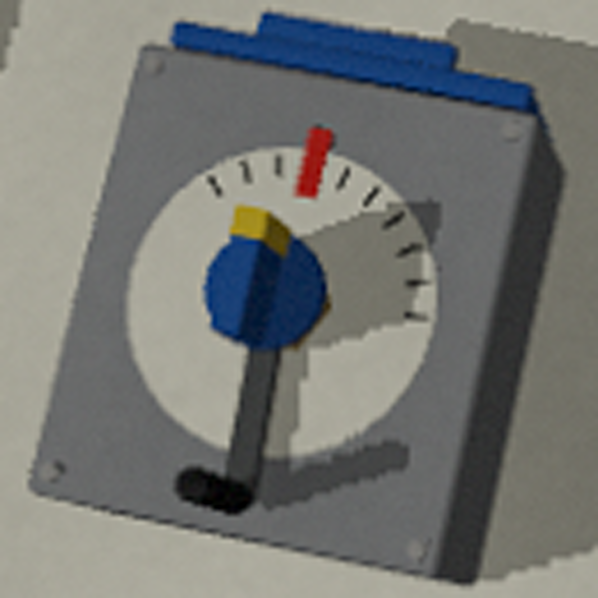

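The lever is back opposite the mark (post about (399,195) in the scene view, within about 3 mm of where it started). The bar lies along the red mark, and the hand is clear of everything.

Run:
```python
from r import *
hold(.3);show();job_done()
```

```text
t25.38 ee [ 0.4202 -0.1496  0.2999] r0.3589 nut1.355 F [ 0.  -1.2  0.8] gap0.0877
the job is handed in; nothing more can be done
```

The job is handed in, at about 25 s of the 64 s allowed. I loosened the blue bin's lever, turned the knob to the red mark and swung the lever back to tight.

- **Lever:** I gripped the post and swung it to about 0.81 rad. The knob looked unmoved in the picture taken after that. I later swung it back to about 0.03 rad by the gripper's position. I did not push it hard against either stop. In the last picture the post sits about 3 mm (about 0.035 rad) from its starting place, so I put the nut at no more than about 0.1 rad against the 0.17 limit.
- **Knob:** I gripped the bar and turned it about 1 rad anticlockwise. After tightening, the bar measured -0.174 rad in the scene view and -0.143 in the top view, against the mark at about -0.157. That is an error of about 0.02 rad. The two views differ by 0.03 rad, and tightening did not noticeably move the knob.
- **Forces and clearance:** Logged wrist forces stayed under about 10 N. The hand was well clear of everything when I handed in. No check failed.

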